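# Find the key that unlocks the tool chest

### The arm

A 6-joint arm with a two-finger parallel gripper is mounted at the origin on the work surface. World frame = base frame: x ahead of the robot, y to its left, z up, the work surface at z = 0. Lengths are in m, angles in rad, forces in N, time in s.
With the tool pointing down it reaches from about 0.225 to 0.875 m from the base axis. Payload 3.4 kg.
Tool frame: the origin (TCP) lies at the very end of the fingers, on their centre line; the grasp point (between the pads) lies 19 mm behind it (manip.hold_point_z is the distance from the TCP to the grasp point, in m); z points along the fingers, x is the direction in which the jaws open and shut, and the axes are right-handed (so a half turn about z gives the same grasp; the last joint's range is limited). The gripper opens to 85 mm and grips with 20 to 120 N. Pads are 22 mm wide; open, the fingers measure 114 mm over their backs; the gripper's body (76 mm by 85 mm) begins 54 mm behind the grasp point. The pads swing forward as they close: fully open they stand 13 mm farther back than shut.
Start: joints at [-1.306, 0.276, 1.505, -0, 1.361, -0.121], TCP at [0.216, -0.533, 0.231] pointing down, gripper open.
Joint ranges: [-2.89, 2.89], [-0.75, 2.08], [0.22, 2.7], [-1.18, 4.32], [0.11, 2.71], [-2.7, 2.7]. Speed limits (rad/s): [2.57, 2.57, 3.14, 3.14, 3.14, 3.14].

### API

Orientations are given as a unit quaternion [w, x, y, z].
In Python, from rig import manip gives the robot as it stands.
- The arm moves only by the tool apply_moves, never from a script. Its argument "commands" is one flat list of numbers, 6 for each row, row after row: the shift along the tool's x, y, z normalised to -1 to 1, where 1 is 0.03 m, then the turn, a rotation vector about the tool's x, y, z normalised to -1 to 1, where 1 is 0.15 rad. A call has 1 to 20 rows; each row shifts and turns the commanded pose from where the row before left it, along the tool's axes as they then stand; what a row does not reach is not made up. A row lasts 1/10 s, in which the tool goes at most 50 mm and 8.59 degrees, less where a joint would pass 70% of its speed; a pose out of reach is approached as far as the arm can. A call with a number of a shift or a turn outside -1 to 1 is refused whole. A call with a gripper value outside its range is refused whole. "jaw" is the opening, from -1 (shut) to 1 (fully open), set as the call begins (left out, the last holds). The fingers move at their own pace and stop on an object; "newtons" is the grip in N (left out, the last holds). Time passes only in rows, so rows that do not move let the fingers close. It gives the time, the measured TCP pose, the force and the opening at its end, in the units of the state.
- manip.get_state(): the state, without advancing time (a new reading comes with each control period).
- manip.get_image(name): name is "side" or "top"; returns a dict with "frame" (480x640x3 uint8, red, green, blue), "fx", "fy", "cx", "cy" (pixels), "extrinsics" (4x4, takes a point from camera to world coordinates). Camera axes: x right, y up, looking along -z (the intrinsics and any distortion apply to the point x, -y, -z); pixel columns grow to the right and rows downward; lengths in m; the calibration is good to about 2 mm. A picture is of the moment at which its call begins. There is no depth.
- manip.sign_off(): hands the job in, once; it reports no verdict.
The state is a dict: "clock": time; "qpos": joint angles; "qd": joint speeds; "effort": joint torques, N m; "position": TCP position; "ee_rot": TCP orientation; "contact_force": force on the tool from outside, world axes, zero at the start; "moment": the same for the moment, N m; "width": finger opening in m.
Only numpy, scipy, OpenCV 4.12 (cv2) and the standard library are available. Lean on these libraries where they do the work, as an engineer would, in place of code of your own. Each camera call takes 0.05 s, during which the arm holds its last target. There are 200 camera calls.

### The job

Unlock the left-hand tool chest (the one on the robot's left): try the two box keys from the two-bay key tray on its lock post until one turns the latch, standing a key that does not fit back upright in the key tray before you try the other. Turn the latch counter-clockwise all the way to its stop, with the key and never by pushing it with the gripper, then stand the key that worked upright in the empty tray. Leave the right-hand chest locked and the things lying around where they are.

Things in the scene. Friction and masses are not known exactly. Their poses are not given: they have to be found in the camera images.
- chest_a: Fixed wooden tool chest, 190 (own x) x 160 x 70 mm high, origin under its centre, own -x side towards the robot within 0.35 rad. Its lock post stands on the flat top, 25 mm from the centre towards own -x. One chest stands to the robot's left (+y), one to its right (-y); which is which changes between starts.
- chest_b: Fixed wooden tool chest, 190 (own x) x 160 x 70 mm high, origin under its centre, own -x side towards the robot within 0.35 rad. Looks like chest_a. Two keeper lugs (84 mm above the bench, 75 to 87 mm from the centre towards own -x) flank the latch tongue when locked; the tongue is a steel bar 60 mm long, 9 mm wide.
- latch_a (a joint): Angle of chest_a's lock (rad): 0 to 0.15 at the start (locked), growing counter-clockwise seen from above, 1.2 at the stop (fully unlocked). It stays where it is left; turning takes about 0.08 N m. At 0 the tongue points to the chest's own -x.
- latch_b (a joint): Angle of chest_b's lock (rad): 0 to 0.15 at the start (locked), growing counter-clockwise seen from above, 1.2 at the stop (fully unlocked). It stays where it is left; turning takes about 0.08 N m. At 0 the tongue points to the chest's own -x.
- foot_a (a point): Foot of the square steel lock post on its axis, 75 mm above the bench, on a 24 mm round flange; a key fully home rests its underside here. The point turns with the lock: x and y square to the post's faces, tongue along -x, z up. The post rises 22 mm from here, the last 5 mm tapering. One chest's post is 10 mm square, the other's 14 mm; not told which.
- foot_b (a point): Foot of the square steel lock post on its axis, 75 mm above the bench, on a 24 mm round flange; a key fully home rests its underside here. The point turns with the lock: x and y square to the post's faces, tongue along -x, z up. Post as on chest_a, but of the other size (10 or 14 mm square).
- key_1: Loose steel box key, 110 to 190 g, standing upright; origin at the centre of its underside. Head 22 x 22 mm up to 32 mm height, round 10 mm shank up to 60 mm, then a flat grip plate 38 (own x) x 12 (own y) mm, from 60 to 88 mm: pinch the 12 mm. Square socket in the underside, 24 mm deep, sides parallel to the head's: 12 mm in one key, 17 mm in the other; not told which.
- key_2: Outwardly the same as key_1, other socket size; bays change between starts. The 12 mm socket fits the 10 mm post, 17 fits 14, at any of four quarter-turn headings, with about 0.25 rad of turning play to either side. The small socket stops about 18 mm too high on the large post; the large one goes fully down on the small post but turns idly.
- key_tray: Fixed open wooden tray, 150 (own x) x 85 (own y) x 16 mm high, walls, floor and divider 5 mm thick; one divider halfway along its x makes two bays, centres at own x = -36 and +36 mm, with one key standing in each. Origin under its centre. Its own x points away from the robot within about 0.25 rad.
- spare_tray: Fixed open wooden tray, empty, 130 x 130 x 16 mm high, walls and floor 5 mm thick, origin under its centre.
- offcut: Bystander: loose wooden block 50 x 100 x 30 mm, beyond the trays.
- screwdriver: Bystander: loose screwdriver lying beyond the trays.
- jar: Bystander: loose brown glass jar with a steel cap, 56 mm diameter, 70 mm high, beyond the trays.

How it is judged:
By the outcome, as a careful person would: the job done as asked, in the order asked, and still so for the second after the job is handed in, with the robot touching nothing.
It also fails if it takes over 72 s, if anything falls off the work surface, if the arm or the gripper's body presses on something with over 40 N, if the wrist force passes 120 N, or if a joint passes its speed limit or range.

## Working session

There is one attempt and no reset: what is moved stays moved. The work goes in short steps, Python scripts to look and compute and a tool call to move; the robot and the scene stay as the last step left them, time stands still between calls to the robot, and variables do not carry over. Pictures are saved under pics/ and viewed, about 8 in all and at most 12, crops included, and the job is handed in when it is done.

Besides the shell and the picture viewer there is one more tool, called after "Call:" as name(argument=value, ...) on one line, values as JSON. apply_moves: Moves the arm, as the interface text tells. Scaled input: -1 to 1 covers 0.03 m each way for a shift and 0.15 rad each way for a turn. Its arguments: {"type":"object","properties":{"commands":{"type":"array"},"jaw":{"type":"number"},"newtons":{"type":"number"}},"required":["commands"]}

```bash
ls; mkdir -p pics; python3 - <<'E'
from rig import manip
import cv2,numpy as np
for n in("top","side"):
    d=manip.get_image(n); cv2.imwrite(f"pics/{n}0.png",d["frame"][:,:,::-1])
    print(n,d["fx"],d["fy"],d["cx"],d["cy"],[k for k in d]);print(np.round(d["extrinsics"],4).tolist())
print(manip.get_state(),manip.hold_point_z)
E
```

```text
pics
top 519.2821201225566 519.2821201225566 323.6460656576154 232.36686470983634 ['frame', 'fx', 'fy', 'cx', 'cy', 'extrinsics']
[[0.0261, 0.9804, -0.1952, 0.3775], [-0.9997, 0.0259, -0.0038, -0.0674], [0.0013, 0.1952, 0.9808, 1.2527], [0.0, 0.0, 0.0, 1.0]]
side 449.2293834036339 449.2293834036339 313.951230655651 244.85925788741014 ['frame', 'fx', 'fy', 'cx', 'cy', 'extrinsics']
[[0.9737, 0.163, -0.1589, 0.437], [-0.227, 0.7505, -0.6207, -0.6559], [0.0181, 0.6405, 0.7678, 0.7785], [0.0, 0.0, 0.0, 1.0]]
{'clock': 0.1, 'qpos': array([-1.30599431e+00,  2.76507409e-01,  1.50599948e+00, -1.37307753e-05,
        1.36068031e+00, -1.20993849e-01]), 'qd': array([ 0.00186925, -0.00178658, -0.0029671 ,  0.00133208,  0.00158547,
        0.00033749]), 'effort': array([ 1.07055392e-03, -4.17700231e+01, -2.46404743e+01, -3.71270016e-04,
        5.72196077e-03, -7.75216648e-06]), 'position': array([ 0.21624237, -0.53229006,  0.23054289]), 'ee_rot': array([-5.16723543e-04,  8.29547592e-01, -5.58435455e-01, -6.07196086e-04]), 'contact_force': array([-0.23119286, -0.05122409, -0.37022821]), 'moment': array([-0.03490458,  0.01736293,  0.01116984]), 'width': 0.0854840737731945} 0.0187
```

View pics/top0.png

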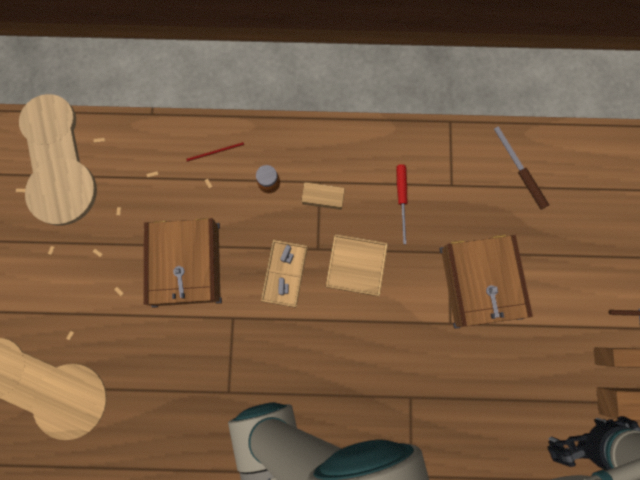

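View pics/side0.png

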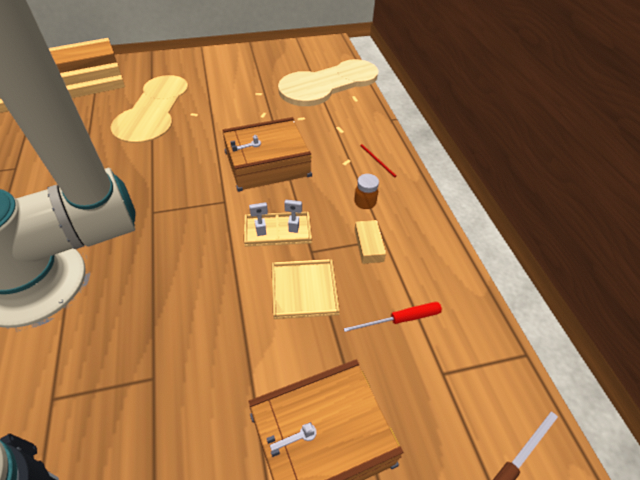

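```bash
python3 - <<'E'
import cv2,numpy as np
t=cv2.imread("pics/top0.png");s=cv2.imread("pics/side0.png")
def c(i,x,y,w,h,f):return cv2.resize(i[y:y+h,x:x+w],None,fx=f,fy=f,interpolation=cv2.INTER_CUBIC)
a=np.hstack([c(t,140,212,80,100,5),c(t,250,232,80,100,5)][:2])
cv2.imwrite("pics/c1.png",c(t,140,210,176,100,4.5))
cv2.imwrite("pics/c2.png",c(s,215,110,110,140,4.2))
E
```

```text
(no output)
```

View pics/c1.png

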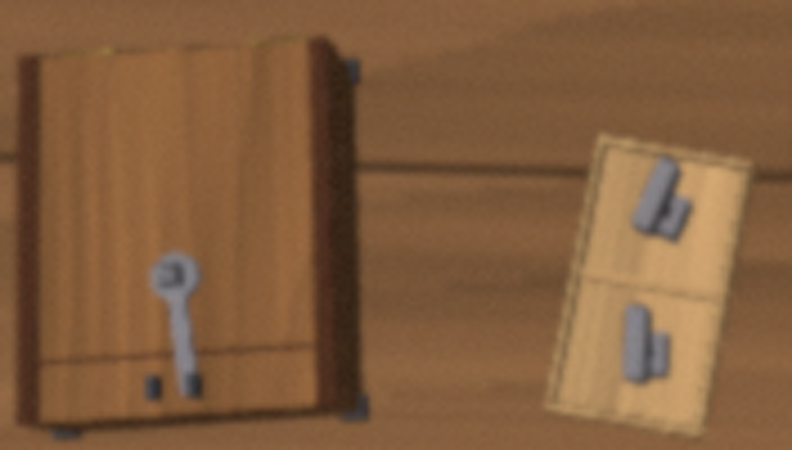

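View pics/c2.png

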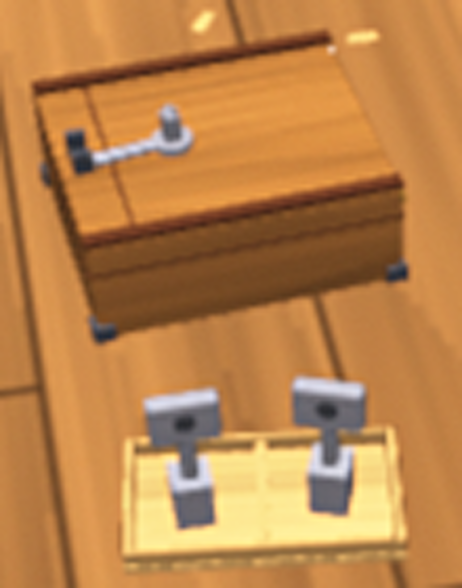

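```bash
cat > lib.py <<'E'
import numpy as np,cv2
from scipy.optimize import minimize
S=4
def proj(d,P):
    E=d["extrinsics"];q=(np.asarray(P,float)-E[:3,3])@E[:3,:3]
    return np.c_[d["cx"]+d["fx"]*q[:,0]/-q[:,2],d["cy"]+d["fy"]*q[:,1]/q[:,2]]
def box(x0,x1,y0,y1,z0,z1):return np.array([[x,y,z] for x in(x0,x1) for y in(y0,y1) for z in(z0,z1)])
def cyl(r,z0,z1):
    a=np.linspace(0,2*np.pi,24,False);return np.array([[r*np.cos(t),r*np.sin(t),z] for t in a for z in(z0,z1)])
KEY=[box(-.011,.011,-.011,.011,0,.032),cyl(.005,.032,.06),box(-.019,.019,-.006,.006,.06,.088)]
def LOCK(w):
    h=w/2;return [cyl(.012,-.003,0),box(-h,h,-h,h,0,.017),box(-h+.002,h-.002,-h+.002,h-.002,.017,.022),box(-.06,-.01,-.0045,.0045,-.002,.004)]
def place(parts,x,y,z,yaw):
    c,s=np.cos(yaw),np.sin(yaw);R=np.array([[c,-s,0],[s,c,0],[0,0,1]])
    return [p@R.T+[x,y,z] for p in parts]
def render(d,parts,roi):
    x,y,w,h=roi;m=np.zeros((h*S,w*S),np.uint8)
    for p in parts:
        q=((proj(d,p)-[x,y]+.5)*S-.5)
        cv2.fillConvexPoly(m,cv2.convexHull(np.round(q*16).astype(np.int32)),255,cv2.LINE_8,4)
    return cv2.GaussianBlur(cv2.resize(m,(w,h),interpolation=cv2.INTER_AREA),(0,0),.7)/255.
def gray(d):
    f=d["frame"].astype(float);sat=(f.max(2)-f.min(2))/(f.max(2)+1)
    return np.clip((.38-sat)/.2,0,1)
def roi(d,parts,m=6):
    q=np.vstack([proj(d,p) for p in parts]);a=np.floor(q.min(0)-m).astype(int);b=np.ceil(q.max(0)+m).astype(int)
    return (*a,*(b-a))
def fit(cams,model,x0,z,free=3):
    rs=[roi(d,place(model,x0[0],x0[1],z,x0[2])) for d in cams]
    gs=[gray(d)[r[1]:r[1]+r[3],r[0]:r[0]+r[2]] for d,r in zip(cams,rs)]
    def cost(p):return sum(((render(d,place(model,p[0]/100,p[1]/100,z,p[2]*.2),r)-g)**2).sum() for d,r,g in zip(cams,rs,gs))
    best=None
    for dy in(-.3,0,.3):
        p0=np.array([x0[0]*100,x0[1]*100,(x0[2]+dy)/.2])
        o=minimize(cost,p0,method="Nelder-Mead",options=dict(initial_simplex=p0+np.vstack([np.zeros(3),np.eye(3)*[.6,.6,.8]]),xatol=.003,fatol=.01))
        if best is None or o.fun<best.fun:best=o
    p=best.x;return np.array([p[0]/100,p[1]/100,p[2]*.2]),best.fun
def unproj(d,uv,z):
    E=d["extrinsics"];r=E[:3,:3]@np.array([(uv[0]-d["cx"])/d["fx"],-(uv[1]-d["cy"])/d["fy"],-1]);t=(z-E[2,3])/r[2]
    return E[:3,3]+t*r
E
cat > meas.py <<'E'
from lib import *
from rig import manip
T,Sd=manip.get_image("top"),manip.get_image("side")
cr=lambda x,y:((x+.5)/4.5-.5+140,(y+.5)/4.5-.5+210)
for n,uv in(("key_near",cr(635,343)),("key_far",cr(655,195))):
    x0=unproj(T,uv,.09)
    for c in([T],[Sd],[T,Sd]):print(n,*[np.round(v,4) for v in fit(c,KEY,[x0[0],x0[1],-.1],.005)])
f=unproj(T,cr(175,275),.078);e=unproj(T,cr(188,392),.078);yw=np.arctan2(*(f-e)[1::-1])
for w in(.01,.014):
    for c in([T],[Sd],[T,Sd]):print("lock",w,*[np.round(v,4) for v in fit(c,LOCK(w),[f[0],f[1],yw],.075)])
print("spare corners",[np.round(unproj(T,p,.016)[:2],3).tolist() for p in((336,236),(387,241),(378,295),(327,287))])
print("key tray corners",[np.round(unproj(T,cr(*p),.016)[:2],3).tolist() for p in((600,137),(749,160),(703,432),(548,408))])
f2=unproj(T,(493,290),.08);e2=unproj(T,(496.5,315),.08)
for w in(.01,.014):print("lockR",w,*[np.round(v,4) for v in fit([T,Sd],LOCK(w),[f2[0],f2[1],.1],.075)])
for d,n,r in((T,"top",(140,230,180,80)),(Sd,"side",(215,110,110,140))):
    x,y,w,h=r;g=gray(d)[y:y+h,x:x+w]*255;cv2.imwrite(f"pics/g{n}.png",cv2.resize(g,None,fx=4,fy=4))
E
python3 meas.py
```

```text
key_near [0.4853 0.0302 0.0464] 8.5614
key_near [ 0.4867  0.0342 -0.0487] 28.3258
key_near [ 0.4865  0.0319 -0.0525] 52.8394
key_far [ 0.5602  0.0236 -0.3003] 10.7721
key_far [ 0.5621  0.0279 -0.2711] 29.6509
key_far [ 0.5614  0.0252 -0.2767] 60.4247
lock 0.01 [0.5135 0.266  0.219 ] 15.6046
lock 0.01 [0.5153 0.2685 0.1912] 36.6061
lock 0.01 [0.5144 0.2666 0.2159] 64.2788
lock 0.014 [0.5133 0.2656 0.2129] 16.4189
lock 0.014 [0.5152 0.268  0.1789] 42.4592
lock 0.014 [0.5141 0.2662 0.2076] 68.3029
spare corners [[0.615, -0.093], [0.606, -0.216], [0.476, -0.195], [0.491, -0.074]]
key tray corners [[0.601, 0.06], [0.591, -0.021], [0.446, -0.001], [0.456, 0.08]]
lockR 0.01 [ 0.4894 -0.4439  0.1961] 129.818
lockR 0.014 [ 0.4896 -0.4441  0.1868] 123.6475[ WARN:0@8.015] global loadsave.cpp:1063 imwrite_ Unsupported depth image for selected encoder is fallbacked to CV_8U.
```

```bash
cat > go.py <<'E'
import sys,numpy as np
from scipy.spatial.transform import Rotation as R
from rig import manip
# go.py x y z k : key heading k -> tool x at k-pi/2, tool down; prints totals in units (shift first in the present tool frame, then turn)
s=manip.get_state();q=s["ee_rot"];r=R.from_quat([*q[1:],q[0]])
print("t",round(s["clock"],2),"pos",np.round(s["position"],4),"F",np.round(s["contact_force"],1),"M",np.round(s["moment"],2),"w",round(s["width"],4),"q",np.round(s["qpos"],2))
X=r.as_matrix()[:,0];print("heading k",round(np.arctan2(X[1],X[0])+np.pi/2,4))
if len(sys.argv)>4:
    x,y,z,k=map(float,sys.argv[1:5]);a=k-np.pi/2;c,sn=np.cos(a),np.sin(a)
    g=R.from_matrix(np.array([[c,sn,0],[sn,-c,0],[0,0,-1]]))
    print("shift",np.round(r.inv().apply(np.array([x,y,z])-s["position"])/.03,3),"turn",np.round((r.inv()*g).as_rotvec()/.15,3))
    print("shift if turned first",np.round(g.inv().apply(np.array([x,y,z])-s["position"])/.03,3))
E
python3 go.py .486 .031 .16 0
```

```text
t 0.2 pos [ 0.2163 -0.5325  0.2308] F [-0.1  0.  -0. ] M [-0.02  0.05 -0.01] w 0.0852 q [-1.31  0.28  1.51 -0.    1.36 -0.12]
heading k 0.3858
shift [-14.016 -15.397   2.376] turn [1.000e-03 7.000e-03 2.572e+00]
shift if turned first [-18.782  -8.99    2.36 ]
```

Call:
apply_moves(commands=[-0.876,-0.962,0.148,0,0,0,-0.876,-0.962,0.148,0,0,0,-0.876,-0.962,0.148,0,0,0,-0.876,-0.962,0.148,0,0,0,-0.876,-0.962,0.148,0,0,0,-0.876,-0.962,0.148,0,0,0,-0.876,-0.962,0.148,0,0,0,-0.876,-0.962,0.148,0,0,0,-0.876,-0.962,0.148,0,0,0,-0.876,-0.962,0.148,0,0,0,-0.876,-0.962,0.148,0,0,0,-0.876,-0.962,0.148,0,0,0,-0.876,-0.962,0.148,0,0,0,-0.876,-0.962,0.148,0,0,0,-0.876,-0.962,0.148,0,0,0,-0.876,-0.962,0.148,0,0,0,0,0,0,0,0,0.857,0,0,0,0,0,0.857,0,0,0,0,0,0.857,0,0,0,0,0,0], jaw=0.2, newtons=60)

```text
clock: 2.2
position: [0.4858, 0.0308, 0.16]
ee_rot: [0.0, 0.707, -0.707, -0.0]
contact_force: [0.3, 0.2, 0.2]
width: 0.0513
```

```bash
python3 go.py .486 .032 .060 0
```

```text
t 2.2 pos [0.4858 0.0308 0.16  ] F [0.3 0.2 0.2] M [0.03 0.03 0.01] w 0.0513 q [-0.08  0.2   1.8  -0.    1.14  1.49]
heading k 0.0009
shift [-0.04  -0.007  3.334] turn [ 0.003 -0.001  0.006]
shift if turned first [-0.04  -0.006  3.334]
```

Call:
apply_moves(commands=[-0.04,0,0.9,0,0,0,0,0,0.9,0,0,0,0,0,0.9,0,0,0,0,0,0.633,0,0,0,0,0,0,0,0,0])

```text
clock: 2.7
position: [0.4837, 0.0318, 0.058]
ee_rot: [0.002, 0.708, -0.706, -0.002]
contact_force: [-1.1, -0.4, 0.1]
width: 0.0513
```

Call:
apply_moves(commands=[0,0,0,0,0,0,0,0,0,0,0,0,0,0,0,0,0,0,0,0,0,0,0,0,0,0,0,0,0,0,0,0,0,0,0,0], jaw=-1)

```text
clock: 3.3
position: [0.4872, 0.0317, 0.0616]
ee_rot: [-0.001, 0.707, -0.707, 0.001]
contact_force: [-0.7, 0.2, 6.3]
width: 0.011
```

```bash
python3 go.py .514 .267 .17 .215
```

```text
t 3.3 pos [0.4872 0.0317 0.0616] F [-0.7  0.2  6.3] M [-0.02  0.08 -0.07] w 0.011 q [-0.08  0.31  1.94 -0.    0.89  1.49]
heading k 0.0004
shift [-7.843 -0.908 -3.613] turn [-0.021 -0.004 -1.431]
shift if turned first [-7.473 -2.546 -3.613]
```

Call:
apply_moves(commands=[0,0,-0.5,0,0,0,0,0,-0.9,0,0,0,0,0,-0.9,0,0,0,0,0,-0.9,0,0,0,0,0,-0.9,0,0,0,-0.8,0,0,0,0,0,-0.934,-0.318,0,0,0,0,-0.934,0,0,0,0,-0.477,-0.934,0,0,0,0,-0.477,-0.934,0,0,0,0,-0.477,-0.8,0,0,0,0,0,0,0,0,0,0,0,0,0,0,0,0,0])

```text
clock: 4.6
position: [0.4839, 0.1909, 0.183]
ee_rot: [0.001, 0.779, -0.627, 0.0]
contact_force: [1.1, 0.1, -1.6]
width: 0.0111
```

```bash
python3 go.py .514 .267 .17 .215
```

```text
t 4.6 pos [0.4839 0.1909 0.183 ] F [ 1.1  0.1 -1.6] M [-0.05 -0.02 -0.05] w 0.0111 q [ 0.24  0.23  1.7  -0.    1.22  1.6 ]
heading k 0.2164
shift [-2.263 -1.525  0.431] turn [ 0.005 -0.006  0.009]
shift if turned first [-2.264 -1.521  0.434]
```

Call:
apply_moves(commands=[-0.755,-0.508,0.1,0,0,0,-0.755,-0.508,0.1,0,0,0,-0.755,-0.508,0.1,0,0,0,0,0,0,0,0,0,0,0,0,0,0,0])

```text
clock: 5.1
position: [0.5146, 0.266, 0.1737]
ee_rot: [0.001, 0.779, -0.627, 0.0]
contact_force: [-1.0, -0.5, -1.5]
width: 0.0113
```

```bash
python3 go.py .514 .267 .17 .215; python3 - <<'E'
from lib import *
from rig import manip
T,s=manip.get_image("top"),manip.get_image("side")
out=[]
for d in(T,s):
    u=proj(d,[[.514,.267,.11]])[0].astype(int);x,y=u[0]-35,u[1]-45
    out.append(cv2.resize(d["frame"][y:y+80,x:x+75,::-1],None,fx=5,fy=5,interpolation=cv2.INTER_CUBIC));print(x,y)
cv2.imwrite("pics/h1.png",np.hstack(out))
E
```

```text
t 5.1 pos [0.5146 0.266  0.1737] F [-1.  -0.5 -1.5] M [ 0.01 -0.    0.  ] w 0.0113 q [ 0.36  0.32  1.59 -0.    1.24  1.71]
heading k 0.2147
shift [-0.036  0.013  0.124] turn [ 0.009 -0.009 -0.002]
shift if turned first [-0.036  0.013  0.124]
138 223
218 86
```

View pics/h1.png

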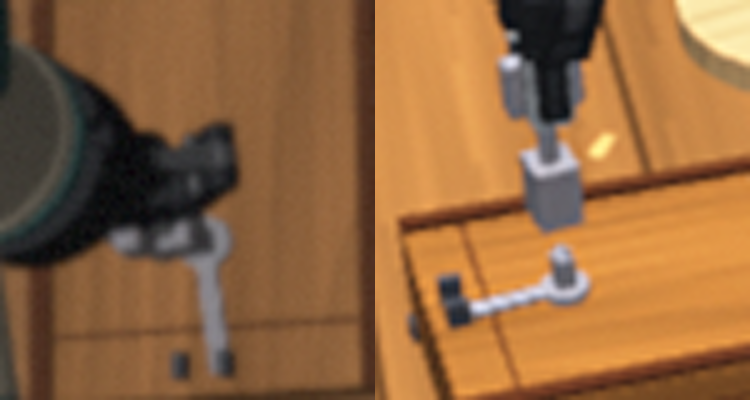

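```bash
cat > held.py <<'E'
from lib import *
from rig import manip
import sys
off=float(sys.argv[1]) if len(sys.argv)>1 else .0566
st=manip.get_state();p=st["position"];q=st["ee_rot"];k=np.arctan2(2*(q[1]*q[2]),q[1]**2-q[2]**2)+np.pi/2
print("tcp",np.round(p,4),"k",round(k,4))
d=manip.get_image("side");z=p[2]-off
def hfit(model,x0,yaw,z,cut):
    r=list(roi(d,place(model,*x0,z,yaw)))
    if cut is not None:
        t=int(proj(d,[[*x0,z+cut]])[0,1])+1; r[3]-=t-r[1]; r[1]=t
    g=gray(d)[r[1]:r[1]+r[3],r[0]:r[0]+r[2]]
    f=lambda v:((render(d,place(model,v[0]/100,v[1]/100,z,yaw),r)-g)**2).sum()
    p0=np.array(x0)*100
    o=minimize(f,p0,method="Nelder-Mead",options=dict(initial_simplex=p0+np.array([[0,0],[.5,0],[0,.5]]),xatol=.003,fatol=.005))
    return o.x/100,o.fun
h,c=hfit(KEY[:2],p[:2],k,z,.050)
print("head",np.round(h,4),round(c,1),"minus tcp",np.round(h-p[:2],4))
l,c2=hfit(LOCK(.01),[.515,.268],.215,.075,None)
print("lock",np.round(l,4),round(c2,1)," head-lock",np.round(h-l,4))
E
python3 held.py
```

```text
tcp [0.5143 0.2656 0.1741] k 0.2138
head [0.5141 0.2697] 24.1 minus tcp [-0.0002  0.0041]
lock [0.5152 0.2695] 68.3  head-lock [-0.0011  0.0002]
```

```bash
python3 go.py .5153 .2655 .154 .215
```

```text
t 5.25 pos [0.5143 0.2657 0.1743] F [-0.2 -0.7 -0.8] M [ 0.02 -0.03  0.01] w 0.0109 q [ 0.36  0.32  1.59 -0.    1.24  1.71]
heading k 0.2136
shift [ 0.013 -0.031  0.675] turn [ 0.004 -0.005 -0.01 ]
shift if turned first [ 0.014 -0.031  0.675]
```

Call:
apply_moves(commands=[0.013,-0.031,0.3,0,0,0,0,0,0.3,0,0,0,0,0,0.08,0,0,0,0,0,0,0,0,0])

```text
clock: 5.65
position: [0.5149, 0.2664, 0.1528]
ee_rot: [0.001, 0.779, -0.627, -0.0]
contact_force: [-0.2, -0.5, -1.5]
width: 0.0109
```

Call:
apply_moves(commands=[0,0,0.06,0,0,0,0,0,0.06,0,0,0,0,0,0.06,0,0,0])

```text
clock: 5.95
position: [0.5157, 0.267, 0.1485]
ee_rot: [-0.0, 0.779, -0.627, 0.0]
contact_force: [-0.2, -0.5, -0.2]
width: 0.0107
```

```bash
python3 go.py; python3 held.py
```

```text
t 5.95 pos [0.5157 0.267  0.1485] F [-0.2 -0.5 -0.2] M [0.09 0.04 0.03] w 0.0107 q [ 0.36  0.34  1.62 -0.    1.18  1.71]
heading k 0.2149
tcp [0.5157 0.267  0.1485] k 0.2149
head [0.5138 0.2473] 80.3 minus tcp [-0.0019 -0.0197]
lock [0.5156 0.27  ] 121.3  head-lock [-0.0018 -0.0227]
```

Call:
apply_moves(commands=[0,0,0.06,0,0,0,0,0,0.06,0,0,0,0,0,0.06,0,0,0])

```text
clock: 6.3
position: [0.5155, 0.2671, 0.143]
ee_rot: [-0.0, 0.779, -0.627, -0.0]
contact_force: [-0.7, 1.3, -1.5]
width: 0.0115
```

Call:
apply_moves(commands=[0,0,0.06,0,0,0,0,0,0.06,0,0,0,0,0,0,0,0,0])

```text
clock: 6.6
position: [0.5155, 0.2671, 0.1391]
ee_rot: [-0.0, 0.779, -0.627, -0.0]
contact_force: [0.1, 1.5, -3.2]
width: 0.0111
```

Call:
apply_moves(commands=[0,0,0.06,0,0,0,0,0,0.06,0,0,0,0,0,0.06,0,0,0,0,0,0.05,0,0,0,0,0,0,0,0,0])

```text
clock: 7.1
position: [0.5155, 0.2671, 0.1323]
ee_rot: [-0.0, 0.779, -0.627, -0.0]
contact_force: [0.8, 1.7, -2.5]
width: 0.0112
```

Call:
apply_moves(commands=[0,0,0,0,0,-0.8,0,0,0,0,0,-0.8,0,0,0,0,0,-0.8,0,0,0,0,0,-0.8,0,0,0,0,0,0])

```text
clock: 7.6
position: [0.516, 0.2679, 0.1325]
ee_rot: [-0.001, 0.905, -0.424, -0.0]
contact_force: [0.8, 4.5, -3.0]
width: 0.0111
```

```bash
python3 go.py; python3 - <<'E'
from lib import *
from rig import manip
T,s=manip.get_image("top"),manip.get_image("side")
out=[]
for d in(T,s):
    u=proj(d,[[.514,.267,.11]])[0].astype(int);x,y=u[0]-35,u[1]-45
    out.append(cv2.resize(d["frame"][y:y+80,x:x+75,::-1],None,fx=5,fy=5,interpolation=cv2.INTER_CUBIC));print(x,y)
cv2.imwrite("pics/h2.png",np.hstack(out))
E
```

```text
t 7.6 pos [0.516  0.2679 0.1325] F [ 0.8  4.5 -3. ] M [ 1.07 -0.11 -0.03] w 0.0111 q [0.36 0.35 1.65 0.   1.14 1.23]
heading k 0.694
138 223
218 86
```

View pics/h2.png

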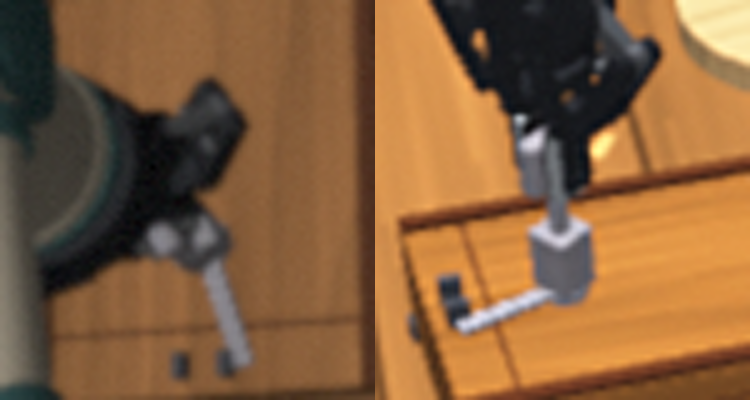

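Call:
apply_moves(commands=[0,0,0,0,0,-0.8,0,0,0,0,0,-0.8,0,0,0,0,0,-0.8,0,0,0,0,0,-0.8,0,0,0,0,0,-0.8,0,0,0,0,0,0])

```text
clock: 8.3
position: [0.5159, 0.2679, 0.1325]
ee_rot: [-0.001, 0.99, -0.138, 0.0]
contact_force: [0.3, 4.6, -3.1]
width: 0.011
```

```bash
python3 go.py
```

```text
t 8.3 pos [0.5159 0.2679 0.1325] F [ 0.3  4.6 -3.1] M [ 1.2  -0.12 -0.04] w 0.011 q [0.36 0.35 1.65 0.   1.14 0.63]
heading k 1.2937
```

Call:
apply_moves(commands=[0,0,0,0,0,-0.4,0,0,0,0,0,-0.4,0,0,0,0,0,0])

```text
clock: 8.6
position: [0.5159, 0.2679, 0.1325]
ee_rot: [-0.001, 0.997, -0.079, 0.0]
contact_force: [1.1, 5.7, -3.2]
width: 0.011
```

```bash
python3 go.py
```

```text
t 8.6 pos [0.5159 0.2679 0.1325] F [ 1.1  5.7 -3.2] M [ 1.17 -0.09 -0.09] w 0.011 q [0.36 0.35 1.65 0.   1.14 0.52]
heading k 1.4127
```

Call:
apply_moves(commands=[0,0,0,0,0,-0.4,0,0,0,0,0,-0.4,0,0,0,0,0,0])

```text
clock: 8.9
position: [0.5159, 0.2679, 0.1326]
ee_rot: [-0.001, 1.0, -0.019, 0.0]
contact_force: [0.8, 5.8, -2.4]
width: 0.0114
```

```bash
python3 go.py
```

```text
t 8.9 pos [0.5159 0.2679 0.1326] F [ 0.8  5.8 -2.4] M [ 1.22 -0.1  -0.07] w 0.0114 q [0.36 0.35 1.65 0.   1.14 0.4 ]
heading k 1.5327
```

Call:
apply_moves(commands=[0,0,0,0,0,-0.3,0,0,0,0,0,-0.3,0,0,0,0,0,0])

```text
clock: 9.2
position: [0.5159, 0.2679, 0.1326]
ee_rot: [-0.001, 1.0, 0.026, 0.0]
contact_force: [0.9, 5.1, -2.7]
width: 0.0113
```

```bash
python3 go.py
```

```text
t 9.2 pos [0.5159 0.2679 0.1326] F [ 0.9  5.1 -2.7] M [ 1.19 -0.1  -0.07] w 0.0113 q [0.36 0.35 1.65 0.   1.14 0.31]
heading k 1.6223
```

Call:
apply_moves(commands=[0,0,0,0,0,-0.3,0,0,0,0,0,-0.2,0,0,0,0,0,0])

```text
clock: 9.5
position: [0.5159, 0.2679, 0.1326]
ee_rot: [-0.001, 0.998, 0.063, 0.0]
contact_force: [0.8, 4.9, -2.1]
width: 0.0113
```

```bash
python3 go.py; python3 - <<'E'
from lib import *
from rig import manip
T,s=manip.get_image("top"),manip.get_image("side")
out=[]
for d in(T,s):
    u=proj(d,[[.514,.267,.11]])[0].astype(int);x,y=u[0]-35,u[1]-45
    out.append(cv2.resize(d["frame"][y:y+80,x:x+75,::-1],None,fx=5,fy=5,interpolation=cv2.INTER_CUBIC));print(x,y)
cv2.imwrite("pics/h3.png",np.hstack(out))
E
```

```text
t 9.5 pos [0.5159 0.2679 0.1326] F [ 0.8  4.9 -2.1] M [ 1.1  -0.09 -0.24] w 0.0113 q [0.36 0.35 1.65 0.   1.14 0.23]
heading k 1.6967
138 223
218 86
```

View pics/h3.png

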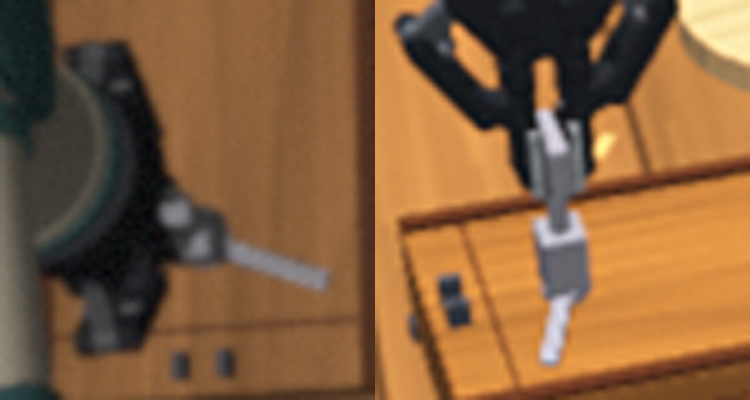

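Call:
apply_moves(commands=[0,0,0,0,0,-0.3,0,0,0,0,0,-0.3,0,0,0,0,0,0])

```text
clock: 9.9
position: [0.5159, 0.2679, 0.1326]
ee_rot: [-0.001, 0.994, 0.108, 0.0]
contact_force: [0.0, 6.0, -3.6]
width: 0.0111
```

```bash
python3 go.py
```

```text
t 9.9 pos [0.5159 0.2679 0.1326] F [ 0.   6.  -3.6] M [ 1.14 -0.08 -0.24] w 0.0111 q [0.36 0.35 1.65 0.   1.14 0.14]
heading k 1.7868
```

Call:
apply_moves(commands=[0,0,0,0,0,0.45,0,0,0,0,0,0.45,0,0,0,0,0,0.45,0,-0.05,0,0,0,0,0,0,0,0,0,0])

```text
clock: 10.4
position: [0.5158, 0.2682, 0.1326]
ee_rot: [0.0, 1.0, 0.008, 0.0]
contact_force: [0.9, 1.9, -2.5]
width: 0.0112
```

```bash
python3 go.py
```

```text
t 10.4 pos [0.5158 0.2682 0.1326] F [ 0.9  1.9 -2.5] M [ 0.53 -0.18 -0.06] w 0.0112 q [ 0.36  0.36  1.64 -0.    1.14  0.34]
heading k 1.5875
```

Relaxed. Lift straight up.

Call:
apply_moves(commands=[0,0,-0.15,0,0,0,0,0,-0.2,0,0,0,0,0,-0.2,0,0,0,0,0,-0.2,0,0,0,0,0,-0.2,0,0,0,0,0,-0.3,0,0,0,0,0,-0.4,0,0,0,0,0,0,0,0,0])

```text
clock: 11.2
position: [0.5168, 0.2687, 0.1845]
ee_rot: [-0.001, 1.0, 0.008, 0.002]
contact_force: [0.9, -0.5, -1.4]
width: 0.0111
```

```bash
python3 go.py .546 -.144 .185 1.57; python3 - <<'E'
from lib import *
from rig import manip
T,s=manip.get_image("top"),manip.get_image("side")
out=[]
for d in(T,s):
    u=proj(d,[[.514,.267,.11]])[0].astype(int);x,y=u[0]-35,u[1]-45
    out.append(cv2.resize(d["frame"][y:y+80,x:x+75,::-1],None,fx=5,fy=5,interpolation=cv2.INTER_CUBIC));print(x,y)
cv2.imwrite("pics/h4.png",np.hstack(out))
E
```

```text
t 11.2 pos [0.5168 0.2687 0.1845] F [ 0.9 -0.5 -1.4] M [0.02 0.03 0.02] w 0.0111 q [ 0.36  0.31  1.57 -0.    1.25  0.34]
heading k 1.5873
shift [ 0.746 13.772 -0.03 ] turn [-0.008 -0.027  0.115]
shift if turned first [ 0.985 13.757 -0.017]
138 223
218 86
```

View pics/h4.png

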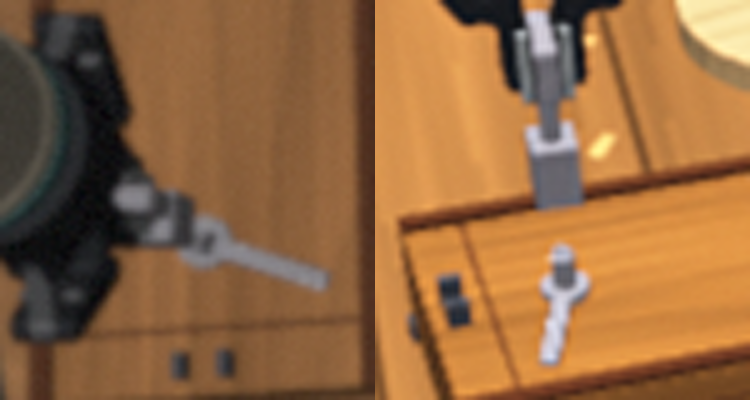

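```bash
python3 - <<'E'
from lib import *
from rig import manip
T,s=manip.get_image("top"),manip.get_image("side")
L=[LOCK(.01)[3]]
for n,d,f in(("T",T,(.5135,.266)),("S",s,(.5153,.2685))):
    for dd in([d],): 
        print(n,*[np.round(v,4) for v in fit(dd,LOCK(.01),[*f,1.3],.075)])
cr=lambda x,y:((x+.5)/5-.5+138,(y+.5)/5-.5+223)
l=[unproj(T,cr(*p),.084) for p in((180,365),(224,362))];m=(l[0]+l[1])/2
l2=[((x+.5)/5-.5+218,(y+.5)/5-.5+86) for x,y in((449-375,285),(458-375,310))]
m2=sum(unproj(s,p,.084) for p in l2)/2
for m,f in((m,(.5135,.266)),(m2,(.5153,.2685))):
    v=np.array(f)-m[:2];print(np.hypot(*v),"chest yaw",np.arctan2(v[1],v[0]))
d=l[0]-l[1];print(np.hypot(*d[:2]),"yaw from lug pair",np.arctan2(-d[0],d[1]))
# chest top edges (c1 crop): right/left trim lines
c=lambda x,y:((x+.5)/4.5-.5+140,(y+.5)/4.5-.5+210)
for a,b in(((38,60),(38,420)),((312,40),(318,408))):
    v=unproj(T,c(*a),.07)-unproj(T,c(*b),.07);print("edge yaw",np.arctan2(v[1],v[0]))
for a,b in(((40,362),(314,346)),((40,55),(310,38))):
    v=unproj(T,c(*a),.07)-unproj(T,c(*b),.07);print("cross yaw",np.arctan2(-v[0],v[1]))
E
```

```text
T [0.5215 0.2833 1.228 ] 87.7694
S [0.5153 0.2702 1.3043] 8.1742
0.05606048548704426 chest yaw 0.11467671992599596
0.0566689642962252 chest yaw 0.1705126204137056
0.01967669299545465 yaw from lug pair 0.0942850978390063
edge yaw 0.0920238554104954
edge yaw 0.08507703975406779
cross yaw 0.08467839655817452
cross yaw 0.09108775499868925
```

Call:
apply_moves(commands=[0.053,0.5,0,0,0,0,0.053,0.984,0,0,0,0,0.053,0.984,0,0,0,0,0.053,0.984,0,0,0,0,0.053,0.984,0,0,0,0,0.053,0.984,0,0,0,0,0.053,0.984,0,0,0,0,0.053,0.984,0,0,0,0,0.053,0.984,0,0,0,0,0.053,0.984,0,0,0,0,0.053,0.984,0,0,0,0,0.053,0.984,0,0,0,0,0.053,0.984,0,0,0,0,0.053,0.984,0,0,0,0,0.053,0.484,0,0,0,0,0,0,0,0,0,0,0,0,0,0,0,0])

```text
clock: 13.1
position: [0.5456, -0.1438, 0.1817]
ee_rot: [-0.001, 1.0, 0.008, -0.001]
contact_force: [-0.2, 0.3, -2.0]
width: 0.0112
```

```bash
python3 go.py .546 -.144 .066 1.587;  python3 - <<'E'
from lib import *
from rig import manip
T,s=manip.get_image("top"),manip.get_image("side")
d=s;x,y=230,140;cv2.imwrite("pics/h5.png",cv2.resize(d["frame"][y:y+190,x:x+160,::-1],None,fx=3,fy=3,interpolation=cv2.INTER_CUBIC))
E
```

```text
t 13.1 pos [ 0.5456 -0.1438  0.1817] F [-0.2  0.3 -2. ] M [-0.04  0.03 -0.  ] w 0.0112 q [-0.38  0.29  1.61  0.    1.24 -0.4 ]
heading k 1.5865
shift [0.017 0.011 3.858] turn [-0.01   0.007 -0.003]
shift if turned first [0.013 0.005 3.858]
```

View pics/h5.png

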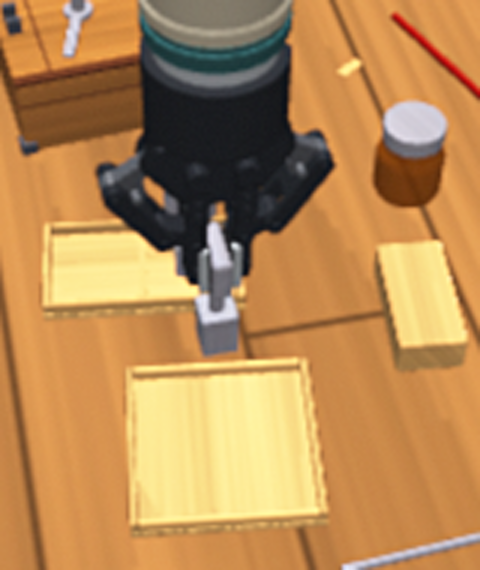

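Call:
apply_moves(commands=[0,0,0.6,0,0,0,0,0,0.9,0,0,0,0,0,0.9,0,0,0,0,0,0.8,0,0,0,0,0,0.4,0,0,0,0,0,0.2,0,0,0,0,0,0,0,0,0,0,0,0,0,0,0])

```text
clock: 14.0
position: [0.5471, -0.1445, 0.0691]
ee_rot: [0.0, 1.0, 0.008, 0.001]
contact_force: [-0.1, 0.8, -1.4]
width: 0.011
```

Call:
apply_moves(commands=[0,0,0.04,0,0,0,0,0,0.04,0,0,0,0,0,0,0,0,0])

```text
clock: 14.3
position: [0.5463, -0.1446, 0.066]
ee_rot: [0.0, 1.0, 0.008, 0.0]
contact_force: [-0.8, 0.2, -2.2]
width: 0.0109
```

Call:
apply_moves(commands=[0,0,0.04,0,0,0,0,0,0.04,0,0,0,0,0,0,0,0,0])

```text
clock: 14.6
position: [0.546, -0.1444, 0.0631]
ee_rot: [-0.0, 1.0, 0.008, -0.0]
contact_force: [-0.2, 0.2, -2.0]
width: 0.0115
```

Call:
apply_moves(commands=[0,0,0.03,0,0,0,0,0,0,0,0,0])

```text
clock: 14.8
position: [0.5461, -0.1444, 0.0622]
ee_rot: [-0.0, 1.0, 0.008, -0.0]
contact_force: [0.1, 1.2, -1.4]
width: 0.011
```

Call:
apply_moves(commands=[0,0,0.03,0,0,0,0,0,0,0,0,0])

```text
clock: 15.0
position: [0.5463, -0.1445, 0.0617]
ee_rot: [0.0, 1.0, 0.008, 0.0]
contact_force: [-0.5, -0.6, 0.3]
width: 0.011
```

Call:
apply_moves(commands=[0,0,0.02,0,0,0,0,0,0,0,0,0])

```text
clock: 15.2
position: [0.5463, -0.1445, 0.0616]
ee_rot: [0.0, 1.0, 0.008, 0.0]
contact_force: [-1.5, -0.3, 4.8]
width: 0.011
```

Call:
apply_moves(commands=[0,0,-0.02,0,0,0,0,0,0,0,0,0,0,0,0,0,0,0,0,0,0,0,0,0,0,0,0,0,0,0], jaw=0.1)

```text
clock: 15.7
position: [0.5462, -0.1444, 0.0613]
ee_rot: [0.0, 1.0, 0.008, -0.0]
contact_force: [-0.3, -0.9, 1.1]
width: 0.0468
```

Call:
apply_moves(commands=[0,0,-0.3,0,0,0,0,0,-0.8,0,0,0,0,0,-0.9,0,0,0,0,0,-0.9,0,0,0,0,0,-0.9,0,0,0,0,0,-0.9,0,0,0,0,0.9,-0.5,0,0,0,0,0.9,0,0,0,0,0,0.9,0,0,0,0,0,0.9,0,0,0,0,0,0.9,0,0,0,0,0,0,0,0,0,0,0,0,0,0,0,0])

```text
clock: 17.0
position: [0.5482, -0.2796, 0.2177]
ee_rot: [-0.0, 1.0, 0.008, 0.0]
contact_force: [-0.1, 0.1, -0.3]
width: 0.0471
```

```bash
python3 go.py;  python3 - <<'E'
from lib import *
from rig import manip
T,s=manip.get_image("top"),manip.get_image("side")
a=T["frame"][200:330,130:450,::-1];a=cv2.resize(a,None,fx=2.5,fy=2.5,interpolation=cv2.INTER_CUBIC)
b=cv2.resize(s["frame"][100:330,200:360,::-1],None,fx=1.15,fy=1.15);o=np.zeros((325+b.shape[0],800,3),np.uint8);o[:325]=a;o[325:,:b.shape[1]]=b
cv2.imwrite("pics/f.png",o)
for c in([T],[s]):print(*fit(c,KEY,[.546,-.1445,1.5],.005))
E
```

```text
t 17.0 pos [ 0.5482 -0.2796  0.2177] F [-0.1  0.1 -0.3] M [-0.01  0.03  0.03] w 0.0471 q [-0.58  0.34  1.44  0.    1.36 -0.6 ]
heading k 1.5861
[ 0.54490329 -0.14667033  1.59869953] 10.23401562061846
[ 0.54894057 -0.13239049  0.4403849 ] 212.0040687176584
```

View pics/f.png

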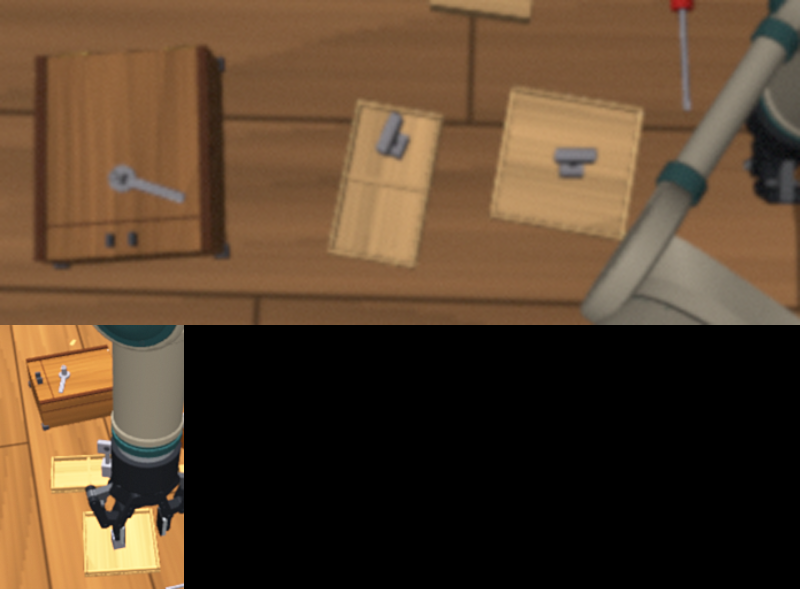

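```bash
python3 - <<'E'
from lib import *
from rig import manip
T,s=manip.get_image("top"),manip.get_image("side")
for c in([T],[s]):print(*fit(c,LOCK(.01),[.514,.267,1.3],.075))
E
```

```text
[0.51365129 0.26606268 1.28594607] 5.984158779821086
[0.51529632 0.27019565 1.30382072] 7.813125277956734
```

```bash
python3 -c "
from rig import manip
print(manip.sign_off())"
```

```text
the job is handed in; nothing more can be done
None
```

The left-hand chest is unlocked: the first key I tried, from the near bay of the key tray, turned its latch. I turned the latch counter-clockwise to the stop and stood that key in the spare tray. I handed in at about 17 s.

- **Latch:** The twisting moment on the wrist jumped from about 0.07 to 0.24 N m. It then held there through the last 0.09 rad, so the key probably slipped in the grip against the stop. The tongue heading in the last top image was 1.286 rad against a chest heading of about 0.09 rad, so the latch is at about 1.20 rad. The side camera gave 1.304 rad for the tongue; the two cameras disagreed by a few millimetres and about 0.02 rad.
- **Key that worked:** In the last top image it stands upright near the middle of the spare tray. The side-camera fit of that key failed because the arm blocked the view, so that check rests on the top image and on feeling it land on the tray floor before I let go.
- **Left alone:** The second key stayed in its bay and was not needed. I did not touch the right-hand chest or the loose things, though I took no final picture of them. Wrist forces in the readings stayed under about 8 N.

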